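Ease the spring clip off a mould clamp's tie rod

TASK

Release the mould clamp: take the wooden wedge from its block and slide it gently down between the tie rod and the closed end of the spring clip, flat face to the rod, until the clip has spread and eased off the rod and lies loose on the bar; never force the wedge, and keep the fingers off the clip while it still grips the rod. Then stand the wedge back in its block and lay the loose clip in the open tin without dropping it on the table, leaving everything else where it is.

Things in the scene. Friction and masses are not known exactly. Their poses are not given: they have to be found in the camera images.
- clamp: Mould clamp, fixed: plywood base 186x104x14 mm, two plaster mould halves, and over them a dark steel bar hinged at one end between two green cheeks (99 mm tall). The bar's other end is a fork with an open slot; a steel tie rod stands up through it. Origin: on the rod's axis at table height; z up; x along the bar from the mould towards the fork's open end.
- fork (a point): On the rod's axis, level with the top of the bar (83 mm above the table; bar 56 mm wide, 8 mm thick). The fork ends 59 mm along x. Slot 21.5 mm wide, empty below beside the rod down to 18 mm above the table. Axes as the clamp's
- rod_top (a point): Middle of the top of the tie rod's head, 101 mm above the table. The head is 20 mm across and 9.5 mm high; under it a groove 16 mm across and 8.5 mm high reaches down to the bar and holds the clip; below the bar the rod is 20 mm again
- clip: Brass U-shaped spring clip, 34 mm long, 40 mm wide, 7 mm thick, about 60 g, flat on the fork round the rod. Origin: on its underside, on the rod's axis while it grips; z up; x to its closed end, within 0.12 rad of the clamp's x. Two sprung legs (outer sides 29 mm apart) reach back to x = -13 mm, with knobs inside their ends that hook behind the rod.
- clip_bar (a point): Middle of the top edge of the clip's closed end: a rigid crossbar 40 mm long (y) and 7 mm wide (x), top 90 mm above the table, its inner face 14 mm from the clip's origin. Between it and the rod's head is a gap of 4 mm (x), free over 13 mm (y). A loose clip can be picked up by the crossbar's ends, 40 mm apart. Axes as the clip's
- clip_leg_l (a joint): How far one leg of the clip is spread (rad): 0 at rest, about 0.08 at its widest, passing the thick of the rod when the clip has moved about 7.5 mm along its x. From about 10 mm the clip slides on by itself, slowly, and stays on the fork, 13 to 25 mm from where it was
- wedge: Waxed wooden wedge, 124 mm tall, 55 g, tip down in its block. Origin: at the tip, mid lower edge of the flat face, for a blade set true; z up the tool; x from flat to sloping face. The blade is set out of line in the handle, tight, by up to 5 mm along x; the readings do not show it. Blade 64 mm long, 10 mm wide (y), 2.5 mm thick (x) at the tip, growing evenly to 17 mm at z = 52 mm.
- wedge_grip (a point): Middle of the wedge's dark handle, 97 mm above the tip, x = 11.5 mm from its origin; handle 24 mm across (y), 17 mm (x), 60 mm tall. With the flat face on the rod the clip comes off when the tip is 28 to 42 mm below the top of the bar; the push rises to about 12 N, then falls; over 20 N on clip or clamp is forcing it. Axes as the wedge's
- block: Wooden tool block 64x72x76 mm, fixed, with one chamfered hole 30 mm (x) by 16 mm (y), 70 mm deep; the wedge's blade hangs in it with the handle's shoulder on the block's top. Origin under the block's middle at table height; z up; at the start the wedge's axes are the block's
- block_hole (a point): Middle of the hole's mouth, 76 mm above the table; axes as the block's. With the wedge home, its origin is about 6.5 mm to -x of this point and 64 mm below it
- tin: Open green tin, 98x136 mm, 35 mm tall, loose; its lid leans open at the +x side. Origin under its middle; z up; x towards the lid's hinge, y along its length. Inside 86x126 mm, with thin sticks up to 6 mm high on its floor
- jar_0: screw-lid jar, 56 mm across, 70 mm tall, behind the work; leave it
- jar_1: second screw-lid jar, 56 mm across, 70 mm tall; leave it
- dish: fragile shell-shaped clay dish, 79x112x42 mm; leave it
- cup: white slip cup, 69 mm across, 64 mm tall; leave it
- stamp: turned wooden stamp, 26 mm across, 54 mm tall; leave it
- loop_tool: wire loop tool with wooden handle, 26x165x13 mm, lying; leave it
- rib: kidney-shaped wooden rib, 48x90x6 mm, lying; leave it

How it is judged (in metres and radians):
On the way, in this order (a step that is already met when the one before it is completed fails the run):
1. the wedge's tip is down in the gap between rod and crossbar, below the clip's underside, while the clip still grips the rod (x of wedge in the frame of clamp between 0.006 and 0.021 m and y of wedge in the frame of clamp between -0.008 and 0.008 m and z of wedge in the frame of clamp below 0.082 m and horizontal distance between clip and rod_top below 0.0065 m), for 0.1 s.
2. the clip is off the rod and lies flat and still on the fork of the bar (horizontal distance between clip and rod_top above 0.0125 m and x of clip in the frame of clamp between 0.01 and 0.045 m and y of clip in the frame of clamp between -0.02 and 0.02 m and z of clip in the frame of clamp between 0.079 and 0.087 m and angle between clip's own z axis and vertical below 0.12 rad and linear speed of clip below 0.02 m/s), for 0.2 s.
At the end, for the whole second after the job is handed in: The clip lies at rest inside the tin (origin within the walls, less than 25 mm above the tin's underside); the wedge stands upright (within 0.12 rad) in the block's hole, its handle's shoulder within 5 mm of the block's top, at rest (x of clip in the frame of tin between -0.043 and 0.043 m and y of clip in the frame of tin between -0.062 and 0.062 m and z of clip in the frame of tin between 0 and 0.025 m and linear speed of each of clip, wedge below 0.02 m/s and x of wedge in the frame of block between -0.02 and 0.02 m and y of wedge in the frame of block between -0.006 and 0.006 m and z of wedge in the frame of block between 0.008 and 0.017 m and angle between wedge's own z axis and vertical below 0.12 rad); the robot touches nothing.
It fails at once if the wedge presses on the clip, the clamp or its rod with more than 20 N (contact force between wedge and clip above 20 N or contact force between wedge and clamp above 20 N).
It fails at once if the fingers touch the clip while it still grips the rod (contact force between the fingers and clip above 1 N and distance between clip and fork below 0.0115 m).
It fails at once if the clip is dropped outside the tin (height (world z) of clip below 0.06 m and horizontal distance between clip and tin above 0.085 m).
It fails at once if the tin is pushed more than 40 mm (distance of tin from where it was at the start of the episode above 0.04 m).
It fails at once if another thing on the table is moved more than 30 mm (distance of any of jar_0, jar_1, dish, cup, stamp, loop_tool, rib from where it was at the start of the episode above 0.03 m).
It also fails if it takes over 72 s, if anything falls off the work surface, if the arm or the gripper's body presses on something with over 40 N, if the wrist force passes 120 N, or if a joint passes its speed limit or range.

ROBOT

A 6-joint arm with a two-finger parallel gripper is mounted at the origin on a cart in front of the work surface, level with it; the furniture and walls round the work are solid. World frame = base frame: x ahead of the robot, y to its left, z up, the work surface at z = 0. Lengths are in mm, angles in degrees, forces in N, time in s.
With the tool pointing down it reaches from about 300 to 850 mm from the base axis. Payload 4.2 kg.
Tool frame: the origin (TCP) lies midway between the tips of the shut fingers; the grasp point (between the pads) lies 19 mm behind it (env.grip_point_offset is the distance from the TCP to the grasp point, in mm); z points along the fingers, x is the direction in which the jaws open and shut, and the axes are right-handed (so a half turn about z gives the same grasp; the last joint's range is limited). The gripper opens to 91 mm and grips with 3 to 60 N. Pads are 32 mm wide; open, the fingers measure 118 mm over their backs; the gripper's body (76 mm by 178 mm) begins 60 mm behind the grasp point.
Start: joints at [65.26, 18.312, 89.639, -0, 72.044, -1.146], TCP at [230.153, 526.947, 213.976] pointing down, gripper open.
Joint ranges: [-177.97, 177.97], [-48.28, 115.42], [12.27, 149.76], [-77.06, 257.06], [2.81, 150.46], [-146.56, 146.56]. Speed limits (degrees/s): [147.25, 147.25, 180, 180, 180, 180].

INTERFACE

Orientations are given as [roll, pitch, yaw] about the fixed x, y, z axes, in that order (R = Rz(yaw) Ry(pitch) Rx(roll)).
In Python, from workcell import env gives the robot as it stands.
- The arm moves only by the shell command python3 -m pendant 'ROWS' [FORCE]. ROWS is JSON, a list of rows, each an object with "xyz": the shift along the tool's x, y, z in m, a list of three; "roll": the turn about the tool's z in degrees; "jaw": the closure, from 0 (fully open) to 1 (shut). A call has exactly 8 rows; each row is the pose to reach, as a shift and turn from the pose commanded when the call began, along the tool's axes at that moment; what a row does not reach only later rows make up. A row lasts 1/8 s, in which the tool goes at most 62.5 mm and 10.7 degrees, less where a joint would pass 70% of its speed; a pose out of reach is approached as far as the arm can. A call with a gripper value outside its range is refused whole. The fingers move at their own pace and stop on an object; FORCE is the grip in N (left out, the last holds). Time passes only in rows, so rows that repeat a pose let the fingers close, or fill a call up. It gives the time, the measured TCP pose, the force and the opening at its end, in the units of the state.
- env.state(): the state, without advancing time (a new reading comes with each control period).
- env.grab_frame(name): name is "scene" or "top" or "wrist"; returns (picture, depth): 480x640x3 uint8, blue, green, red; 480x640 float32, mm along the optical axis (not along the pixel's ray), 0 where there is no reading.
- env.camera_params(name): a dict with "camera_matrix" (3x3 intrinsics, pixels), "cam_to_world" (4x4, takes a point from camera to world coordinates); the wrist camera has in their place "hand_eye" (4x4, takes a point from camera to tool coordinates, whose origin is the TCP and whose axes are the tool frame's). Camera axes: x right, y up, looking along -z (the intrinsics and any distortion apply to the point x, -y, -z); pixel columns grow to the right and rows downward; lengths in mm; the calibration is good to about 2 mm. A picture is of the moment at which its call begins: read the wrist's pose just before it. camera_params takes no time and is no camera call.
- env.job_done(): hands the job in, once; it reports no verdict.
The state is a dict: "time_s": time; "qpos": joint angles; "qvel": joint speeds; "effort": joint torques, N m; "ee_pos": TCP position; "ee_rot": TCP orientation; "force": force on the tool from outside, world axes, zero at the start; "torque": the same for the moment, N m; "gripper_width": finger opening in mm.
Only numpy, scipy, OpenCV 4.12 (cv2) and the standard library are available. Lean on these libraries where they do the work, as an engineer would, in place of code of your own. Each camera call takes 0.05 s, during which the arm holds its last target. There are 200 camera calls.

## Working session

There is one attempt and no reset: what is moved stays moved. The work goes in short steps, Python scripts to look and compute and a shell command to move; the robot and the scene stay as the last step left them, time stands still between calls to the robot, and variables do not carry over. Pictures are saved under pics/ and viewed, about 8 in all and at most 12, crops included, and the job is handed in when it is done.

```bash
ls; mkdir -p pics; python3 - <<'E'
from workcell import env
import cv2,numpy as np
s=env.state();print(s)
for n in("scene","top"):
    p,d=env.grab_frame(n);cv2.imwrite(f"pics/{n}0.png",p);np.savez(f"{n}0.npz",p=p,d=d)
    print({k:np.round(v,3).tolist() for k,v in env.camera_params(n).items()})
print(env.camera_params("wrist"))
E
```

```text
pics
{'time_s': 0.0, 'qpos': array([ 6.52607688e+01,  1.83498322e+01,  8.97054033e+01, -1.01321222e-03,
        7.20418121e+01, -1.14719511e+00]), 'qvel': array([ 0.06207394, -0.01956569,  0.01345049, -0.01706188, -0.0165688 ,
       -0.03435483]), 'effort': array([-1.80700987e-03, -4.12476611e+01, -2.31970793e+01,  7.22609460e-02,
        4.57970705e-02, -1.23285886e-04]), 'ee_pos': array([229.93927181, 526.48982491, 213.14518887]), 'ee_rot': array([-1.79999020e+02,  9.70475462e-02,  6.64082780e+01]), 'force': array([ 0.65815924, -0.02697552, -0.00563216]), 'torque': array([0.00252536, 0.00821572, 0.00030398]), 'gripper_width': 91.28202343490318}
{'camera_matrix': [[485.551, 0.0, 321.119], [0.0, 485.551, 239.788], [0.0, 0.0, 1.0]], 'cam_to_world': [[0.873, 0.284, -0.397, 178.997], [-0.488, 0.543, -0.684, -584.443], [0.021, 0.79, 0.612, 705.677], [0.0, 0.0, 0.0, 1.0]]}
{'camera_matrix': [[456.69, 0.0, 322.143], [0.0, 456.69, 246.071], [0.0, 0.0, 1.0]], 'cam_to_world': [[0.012, 0.981, -0.193, 411.398], [-1.0, 0.015, 0.017, 136.802], [0.019, 0.192, 0.981, 932.658], [0.0, 0.0, 0.0, 1.0]]}
{'camera_matrix': array([[398.08233291,   0.        , 320.24322006],
       [  0.        , 398.08233291, 236.99900627],
       [  0.        ,   0.        ,   1.        ]]), 'hand_eye': array([[ 9.99999260e-01, -1.19361841e-03,  2.35922408e-04,
        -4.54385164e-01],
       [-1.08351211e-03, -9.61836143e-01, -2.73623937e-01,
        -7.83281560e+01],
       [ 5.53521268e-04,  2.73623479e-01, -9.61836725e-01,
        -1.71946743e+02],
       [ 0.00000000e+00,  0.00000000e+00,  0.00000000e+00,
         1.00000000e+00]])}
```

View pics/top0.png

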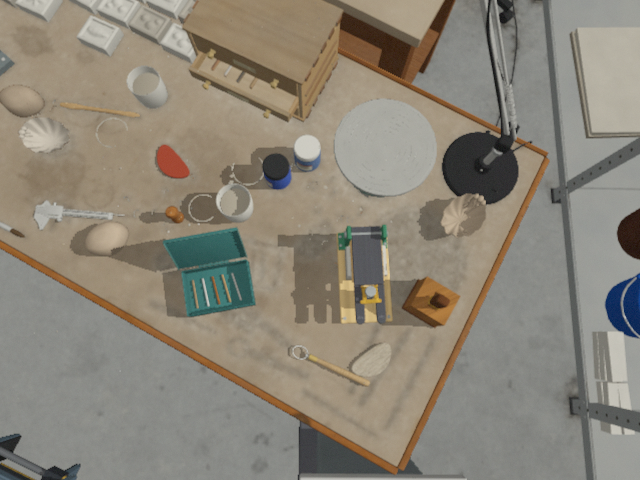

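View pics/scene0.png

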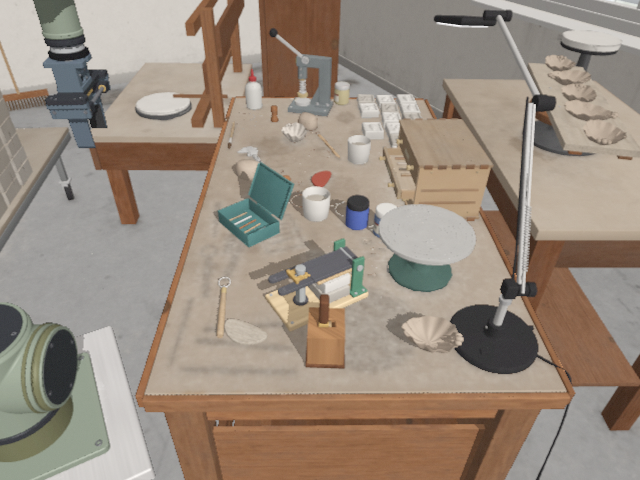

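```bash
cat > h.py <<'E'
import numpy as np,cv2
from scipy.spatial.transform import Rotation as R
from workcell import env
def cam(n,s=None):
    c=env.camera_params(n)
    if n!="wrist": return c["camera_matrix"],c["cam_to_world"]
    T=np.eye(4);T[:3,:3]=R.from_euler("xyz",s["ee_rot"],degrees=True).as_matrix();T[:3,3]=s["ee_pos"]
    return c["camera_matrix"],T@c["hand_eye"]
def ray(K,T,uv):
    u,v=uv;d=np.array([(u-K[0,2])/K[0,0],-(v-K[1,2])/K[1,1],-1.]);return T[:3,3],T[:3,:3]@d
def onz(K,T,uv,z):
    o,d=ray(K,T,uv);return o+d*(z-o[2])/d[2]
def proj(K,T,P):
    q=T[:3,:3].T@(np.asarray(P,float)-T[:3,3]);return np.array([K[0,0]*q[0]/-q[2]+K[0,2],-K[1,1]*q[1]/-q[2]+K[1,2]])
def go(P,yaw,s=None):
    "tool-axis shift (m) and roll (deg) from measured pose to TCP P with tool down at yaw"
    s=s or env.state();M=R.from_euler("xyz",s["ee_rot"],degrees=True)
    d=M.inv().apply(np.asarray(P,float)-s["ee_pos"])/1000
    dy=(yaw-s["ee_rot"][2]+180)%360-180
    print("shift",np.round(d,4),"roll",round(-dy,2),"pos",np.round(s["ee_pos"],1),np.round(s["ee_rot"],2),"t",round(s["time_s"],2))
def snap(name):
    s=env.state();p,d=env.grab_frame("wrist");cv2.imwrite(f"pics/{name}.png",p);np.savez(name+".npz",p=p,d=d,pos=s["ee_pos"],rot=s["ee_rot"]);return s,p,d
def load(name):
    f=np.load(name+".npz");return dict(ee_pos=f["pos"],ee_rot=f["rot"]),f["p"],f["d"]
E
python3 - <<'E'
from h import *
K,T=cam("top")
f=np.load("top0.npz");d=f["d"]
for n,uv,z in [("rod",(371,292),101),("barhinge",(370,235),90),("barend",(370,320),83),("block",(431,302),76),("handle",(440,300),136),("tin",(218,289),35),("tinNW",(178,270),35),("tinNE",(243,258),35),("tinSE",(253,305),35),("tinSW",(188,316),35)]:
    P=onz(K,T,uv,z);print(n,np.round(P,0),"depth z",round(float((T[:3,3]+ray(K,T,uv)[1]*d[uv[1],uv[0]])[2]),0))
P=onz(K,T,(371,292),101)
go([P[0]+10,P[1]-20,250],0)
E
```

```text
rod [491.  33. 101.] depth z 101.0
barhinge [600.  32.  90.] depth z 84.0
barend [441.  33.  83.] depth z 14.0
block [476. -83.  76.] depth z 101.0
handle [475. -84. 136.] depth z 135.0
tin [499. 325.  35.] depth z 5.0
tinNW [535. 405.  35.] depth z 1.0
tinNE [561. 278.  35.] depth z 2.0
tinSE [469. 255.  35.] depth z 16.0
tinSW [446. 379.  35.] depth z 38.0
shift [-0.3627  0.4538 -0.0362] roll 66.4 pos [230.  526.5 213.2] [-1.80e+02  9.00e-02  6.64e+01] t 0.1
```

```bash
python3 -m pendant '[{"xyz":[-0.04,0.045,-0.02],"roll":8,"jaw":0},{"xyz":[-0.08,0.09,-0.02],"roll":17,"jaw":0},{"xyz":[-0.12,0.135,-0.02],"roll":26,"jaw":0},{"xyz":[-0.16,0.18,-0.02],"roll":35,"jaw":0},{"xyz":[-0.2,0.225,-0.02],"roll":44,"jaw":0},{"xyz":[-0.24,0.27,-0.02],"roll":53,"jaw":0},{"xyz":[-0.28,0.315,-0.02],"roll":61,"jaw":0},{"xyz":[-0.32,0.36,-0.02],"roll":66.4,"jaw":0}]' && python3 -m pendant '[{"xyz":[-0.035,0.015,0.003],"roll":0,"jaw":0},{"xyz":[-0.07,0.03,0.003],"roll":0,"jaw":0},{"xyz":[-0.07,0.03,0.003],"roll":0,"jaw":0},{"xyz":[-0.07,0.03,0.003],"roll":0,"jaw":0},{"xyz":[-0.07,0.03,0.003],"roll":0,"jaw":0},{"xyz":[-0.07,0.03,0.003],"roll":0,"jaw":0},{"xyz":[-0.07,0.03,0.003],"roll":0,"jaw":0},{"xyz":[-0.07,0.03,0.003],"roll":0,"jaw":0}]'; python3 - <<'E'
from h import *
go([485,-10,230],0)
E
```

```text
time_s: 1.1
ee_pos: [432.3, 87.8, 233.8]
ee_rot: [-180.0, -0.0, -0.2]
force: [1.2, 1.0, -0.1]
gripper_width: 91.4
time_s: 2.1
ee_pos: [362.1, 59.7, 230.9]
ee_rot: [-180.0, 0.0, 0.0]
force: [0.1, 0.1, 0.2]
gripper_width: 91.4
shift [0.1229 0.0697 0.0009] roll 0.02 pos [362.1  59.7 230.9] [-1.8e+02  1.0e-02  2.0e-02] t 2.1
```

```bash
python3 -m pendant '[{"xyz":[0.04,0.023,0],"roll":0,"jaw":0},{"xyz":[0.08,0.046,0],"roll":0,"jaw":0},{"xyz":[0.123,0.07,0],"roll":0,"jaw":0},{"xyz":[0.123,0.07,0],"roll":0,"jaw":0},{"xyz":[0.123,0.07,0],"roll":0,"jaw":0},{"xyz":[0.123,0.07,0],"roll":0,"jaw":0},{"xyz":[0.123,0.07,0],"roll":0,"jaw":0},{"xyz":[0.123,0.07,0],"roll":0,"jaw":0}]'; python3 - <<'E'
from h import *
snap("w1")
E
```

```text
time_s: 3.1
ee_pos: [484.6, -10.1, 231.2]
ee_rot: [-180.0, -0.0, 0.0]
force: [-0.4, 0.9, 0.1]
gripper_width: 91.1
```

View pics/w1.png

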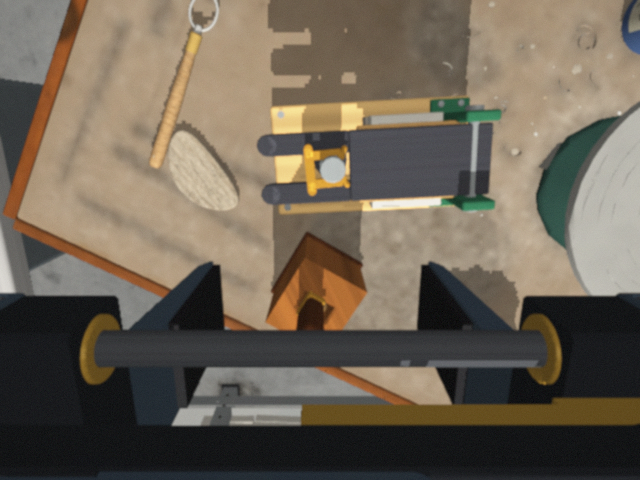

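```bash
cat >> h.py <<'E'
def cloud(K,T,d):
    v,u=np.mgrid[:480,:640];q=np.stack([(u-K[0,2])/K[0,0],-(v-K[1,2])/K[1,1],-np.ones(u.shape)],-1)*d[...,None]
    return q@T[:3,:3].T+T[:3,3]
def rect(P,m):
    c,wh,a=cv2.minAreaRect(P[m][:,:2].astype(np.float32));return np.round(c,1),np.round(wh,1),round(a,1),int(m.sum())
E
python3 - <<'E'
from h import *
s,p,d=load("w1");K,T=cam("wrist",s);P=cloud(K,T,d);hsv=cv2.cvtColor(p,cv2.COLOR_BGR2HSV)
z=P[...,2];ok=d>0;v,u=np.mgrid[:480,:640]
H,S,V=[hsv[...,i] for i in range(3)]
for uv in[(333,170),(310,170),(325,187),(400,160),(330,270),(340,290),(313,310),(306,303),(318,300)]: print(uv,hsv[uv[1],uv[0]],np.round(P[uv[1],uv[0]],1))
box=(abs(u-333)<45)&(abs(v-170)<45)
hd=ok&box&(z>97)&(z<106);print("head",rect(P,hd))
cl=ok&box&(H>15)&(H<30)&(S>130)&(z>85);print("clip",rect(P,cl))
bar=ok&(z>78)&(z<88)&(u>355)&(u<490)&(v>110)&(v<210);print("bar",rect(P,bar))
b=ok&(z>72)&(z<80)&(v>225)&(v<328)&(u>250)&(u<380);print("block",rect(P,b),P[b].mean(0))
cv2.imwrite("pics/w1c.png",np.hstack([cv2.resize(p[120:220,255:385],None,fx=3,fy=3,interpolation=2),cv2.resize(p[225:325,255:385],None,fx=3,fy=3,interpolation=2)]))
E
```

```text
(333, 170) [ 75   8 192] [493.2  33.6 100.9]
(310, 170) [ 19 187 222] [475.6  32.5  91.3]
(325, 187) [ 19 160 178] [487.4  18.4  85.5]
(400, 160) [113  24  84] [546.5  39.7  84.6]
(330, 270) [ 13 185 102] [492.3 -56.4  74.9]
(340, 290) [ 14 182 177] [501.2 -74.2  77.6]
(313, 310) [ 12 179  47] [478.  -76.2 112.9]
(306, 303) [ 13 151  44] [471.8 -77.9  96.5]
(318, 300) [ 18 190 113] [481.8 -78.4  89.4]
head (array([492.8,  34.7]), array([19.1, 19.1]), 45.0, 542)
clip (array([488.8,  33.9]), array([34.2, 40.3]), 6.9, 955)
bar (array([565.6,  37.4]), array([107.7,  77.5]), 1.5, 9693)
block (array([479.6, -90.4]), array([72.9, 64.4]), 59.4, 3616) [480.69981055 -79.92300737  76.94299608]
```

View pics/w1c.png

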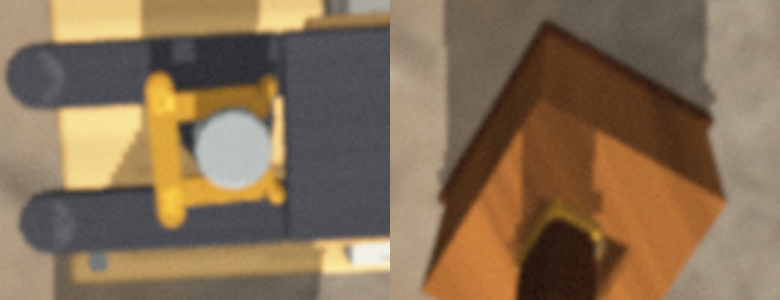

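```bash
python3 - <<'E'
from h import *
K,T=cam("top");f=np.load("top0.npz");P=cloud(K,T,f["d"]);z=P[...,2];v,u=np.mgrid[:480,:640]
b=(abs(u-438)<25)&(abs(v-300)<28)
m=b&(z>125)&(z<145);print("handle",rect(P,m),P[m].mean(0))
m=b&(z>72)&(z<80);print("block",rect(P,m))
m=(abs(u-371)<15)&(abs(v-292)<12)&(z>97)&(z<106);print("head",rect(P,m))
go([475.3,-87,95],-30.6)
E
```

```text
handle (array([474.1, -88.4]), array([23.3, 16.7]), 59.5, 136) [473.55428811 -87.47448559 135.16036139]
block (array([478. , -91.7]), array([72.8, 64.8]), 59.4, 1048)
head (array([491.5,  33.5]), array([17.9, 18.4]), 45.3, 90)
shift [-0.0095  0.0769  0.1362] roll 30.63 pos [484.7 -10.1 231.2] [-1.8e+02 -3.0e-02  3.0e-02] t 3.15
```

```bash
python3 -m pendant '[{"xyz":[-0.003,0.03,0],"roll":10,"jaw":0},{"xyz":[-0.006,0.06,0.01],"roll":20,"jaw":0},{"xyz":[-0.0097,0.078,0.03],"roll":30,"jaw":0},{"xyz":[-0.0097,0.078,0.06],"roll":30.6,"jaw":0},{"xyz":[-0.0097,0.078,0.09],"roll":30.6,"jaw":0},{"xyz":[-0.0097,0.078,0.12],"roll":30.6,"jaw":0},{"xyz":[-0.0097,0.078,0.136],"roll":30.6,"jaw":0},{"xyz":[-0.0097,0.078,0.136],"roll":30.6,"jaw":0}]' && python3 -m pendant '[{"xyz":[0,0,0],"roll":0,"jaw":1},{"xyz":[0,0,0],"roll":0,"jaw":1},{"xyz":[0,0,0],"roll":0,"jaw":1},{"xyz":[0,0,0],"roll":0,"jaw":1},{"xyz":[0,0,0],"roll":0,"jaw":1},{"xyz":[0,0,0],"roll":0,"jaw":1},{"xyz":[0,0,0],"roll":0,"jaw":1},{"xyz":[0,0,0],"roll":0,"jaw":1}]' 40; python3 - <<'E'
from h import *
go([475.0,-88,95],-30.6)
E
```

```text
time_s: 4.15
ee_pos: [474.4, -88.1, 94.0]
ee_rot: [180.0, 0.2, -30.6]
force: [0.9, -0.5, 0.1]
gripper_width: 91.0
time_s: 5.15
ee_pos: [475.3, -88.4, 94.9]
ee_rot: [-180.0, 0.0, -30.6]
force: [0.0, 0.8, -0.7]
gripper_width: 16.9
shift [-0.0005 -0.0002 -0.0001] roll 0.0 pos [475.3 -88.4  94.9] [-179.99    0.    -30.6 ] t 5.15
```

```bash
python3 -m pendant '[{"xyz":[0,0,-0.01],"roll":0,"jaw":1},{"xyz":[0,0,-0.03],"roll":0,"jaw":1},{"xyz":[0,0,-0.06],"roll":0,"jaw":1},{"xyz":[0,0,-0.09],"roll":0,"jaw":1},{"xyz":[0,0,-0.116],"roll":0,"jaw":1},{"xyz":[0,0,-0.116],"roll":0,"jaw":1},{"xyz":[0,0,-0.116],"roll":0,"jaw":1},{"xyz":[0,0,-0.116],"roll":0,"jaw":1}]'; python3 - <<'E'
from h import *
go([471,32.5,210],6)
E
```

```text
time_s: 6.15
ee_pos: [474.5, -88.2, 209.7]
ee_rot: [180.0, 0.1, -30.6]
force: [0.3, -0.2, -0.5]
gripper_width: 16.7
shift [-0.0644 -0.1021 -0.0002] roll -36.59 pos [474.5 -88.2 209.7] [ 1.7996e+02  1.5000e-01 -3.0590e+01] t 6.15
```

```bash
python3 -m pendant '[{"xyz":[-0.012,-0.02,0],"roll":-9,"jaw":1},{"xyz":[-0.025,-0.04,0],"roll":-18,"jaw":1},{"xyz":[-0.038,-0.06,0],"roll":-27,"jaw":1},{"xyz":[-0.052,-0.082,0],"roll":-36,"jaw":1},{"xyz":[-0.0644,-0.1021,0],"roll":-36.6,"jaw":1},{"xyz":[-0.0644,-0.1021,0],"roll":-36.6,"jaw":1},{"xyz":[-0.0644,-0.1021,0],"roll":-36.6,"jaw":1},{"xyz":[-0.0644,-0.1021,0],"roll":-36.6,"jaw":1}]'; python3 - <<'E'
from h import *
s,p,d=snap("w2")
cv2.imwrite("pics/w2c.png",cv2.resize(p[180:330,220:420],None,fx=4,fy=4,interpolation=2))
go([471,32.5,210],6)
E
```

```text
time_s: 7.15
ee_pos: [471.8, 31.5, 210.7]
ee_rot: [180.0, 0.0, 5.9]
force: [1.2, 0.1, -0.1]
gripper_width: 16.8
shift [-0.0007 -0.001   0.0008] roll -0.06 pos [471.8  31.6 210.8] [1.80e+02 2.00e-02 5.94e+00] t 7.2
```

View pics/w2c.png

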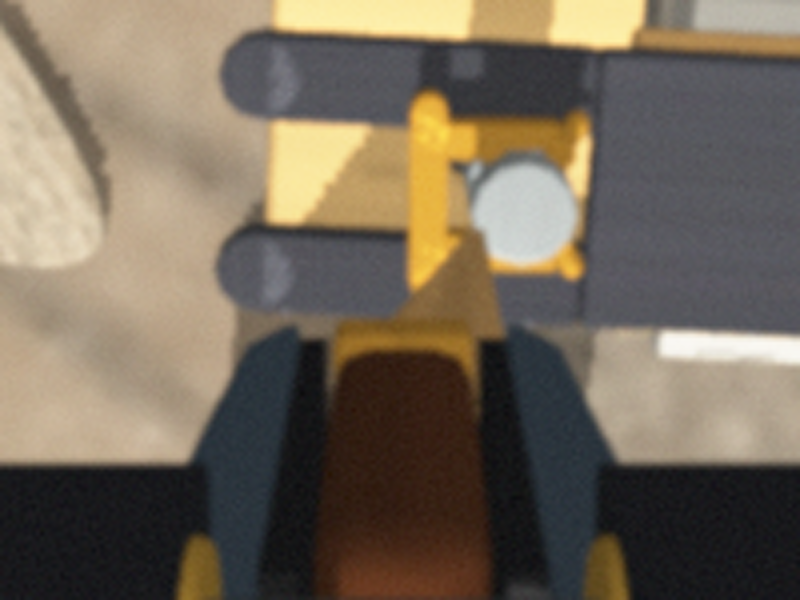

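```bash
cat >> h.py <<'E'
def tool_at(uv,z,s):
    "pixel at world height z -> tool coordinates"
    K,T=cam("wrist",s);P=onz(K,T,uv,z);return R.from_euler("xyz",s["ee_rot"],degrees=True).inv().apply(P-s["ee_pos"])
def edges(p,v,u0,u1):
    g=cv2.GaussianBlur(p,(3,3),0).astype(float)[v,u0:u1];return g
E
python3 - <<'E'
from h import *
s,p,d=load("w2");hsv=cv2.cvtColor(p,cv2.COLOR_BGR2HSV);H,S,V=[hsv[...,i] for i in range(3)];v,u=np.mgrid[:480,:640]
m=((S<45)&(V>120)&(abs(u-351)<18)&(abs(v-232)<18)).astype(np.uint8)
n,l,st,c=cv2.connectedComponentsWithStats(m);i=1+np.argmax(st[1:,4]);print(st[i],c[i],tool_at(c[i],101,s))
K,T=cam("wrist",s);print("head world",onz(K,T,c[i],101))
for e in((st[i][0],c[i][1]),(st[i][0]+st[i][2],c[i][1])):print(tool_at(e,101,s))
# crossbar edges rows 210..245
for r in range(208,250,6):
    print(r,"S",S[r,318:336].tolist(),"V",V[r,334:346].tolist())
# blade edges
for r in range(234,264,3): print(r,[tuple(int(x) for x in hsv[r,k]) for k in range(328,348,1)])
E
```

```text
[336 220  28  26 544] [350.13602941 231.93933824] [ 20.86414669  -1.06602563 109.6783367 ]
head world [492.35189264  34.74038865 101.        ]
[ 10.50317498  -1.05118461 109.6833911 ]
[ 31.02475931  -1.08057965 109.67338005]
208 S [20, 28, 12, 57, 140, 177, 183, 181, 181, 187, 182, 184, 187, 180, 157, 100, 75, 69] V [71, 70, 68, 72, 70, 69, 72, 72, 67, 72, 66, 69]
214 S [115, 118, 124, 131, 158, 173, 182, 177, 175, 179, 182, 177, 175, 177, 184, 183, 184, 185] V [233, 234, 235, 232, 219, 184, 164, 162, 163, 165, 162, 165]
220 S [122, 123, 124, 129, 160, 177, 187, 184, 182, 181, 182, 182, 182, 176, 160, 140, 133, 132] V [142, 153, 160, 158, 158, 159, 143, 132, 127, 117, 106, 102]
226 S [118, 122, 128, 135, 162, 178, 181, 187, 181, 188, 185, 181, 180, 162, 133, 121, 119, 106] V [186, 173, 145, 125, 116, 124, 151, 177, 196, 205, 207, 202]
232 S [119, 119, 122, 135, 161, 179, 182, 183, 189, 186, 185, 184, 181, 164, 136, 122, 121, 118] V [190, 190, 179, 167, 175, 200, 207, 209, 207, 206, 207, 206]
238 S [62, 57, 74, 134, 174, 184, 185, 186, 185, 185, 185, 181, 186, 187, 188, 182, 183, 169]
[... 2679 characters left out ...]
 (14, 62, 107), (173, 11, 90), (128, 22, 94), (124, 21, 95)]
258 [(18, 138, 129), (16, 139, 127), (16, 132, 124), (17, 140, 126), (18, 144, 124), (17, 140, 124), (17, 138, 122), (18, 141, 123), (18, 142, 124), (17, 136, 126), (16, 125, 129), (18, 126, 132), (17, 129, 134), (16, 132, 135), (17, 135, 134), (17, 123, 135), (14, 96, 120), (6, 36, 99), (129, 20, 90), (117, 25, 93)]
261 [(18, 184, 122), (19, 183, 120), (18, 182, 123), (19, 179, 121), (19, 183, 121), (18, 189, 119), (19, 181, 121), (18, 178, 122), (18, 171, 121), (17, 148, 126), (17, 138, 129), (17, 131, 130), (17, 135, 134), (17, 141, 134), (17, 138, 135), (17, 135, 134), (17, 120, 130), (15, 83, 114), (11, 30, 93), (113, 13, 76)]
```

```bash
python3 -m pendant '[{"xyz":[-0.0055,-0.001,0],"roll":0,"jaw":1},{"xyz":[-0.0055,-0.001,0.005],"roll":0,"jaw":1},{"xyz":[-0.0055,-0.001,0.012],"roll":0,"jaw":1},{"xyz":[-0.0055,-0.001,0.019],"roll":0,"jaw":1},{"xyz":[-0.0055,-0.001,0.025],"roll":0,"jaw":1},{"xyz":[-0.0055,-0.001,0.0305],"roll":0,"jaw":1},{"xyz":[-0.0055,-0.001,0.0305],"roll":0,"jaw":1},{"xyz":[-0.0055,-0.001,0.0305],"roll":0,"jaw":1}]'; python3 - <<'E'
from h import *
s,p,d=snap("w3")
cv2.imwrite("pics/w3c.png",cv2.resize(p[180:280,280:380],None,fx=6,fy=6,interpolation=2))
print(s["ee_pos"],s["ee_rot"],s["force"])
E
```

```text
time_s: 8.2
ee_pos: [466.4, 32.7, 180.6]
ee_rot: [-180.0, -0.0, 6.0]
force: [0.1, -0.8, -0.8]
gripper_width: 16.6
[466.43519336  32.72146733 180.5753537 ] [-1.79995833e+02 -2.20330533e-02  6.00668369e+00] [ 0.11893128 -0.78591824 -0.83583485]
```

View pics/w3c.png

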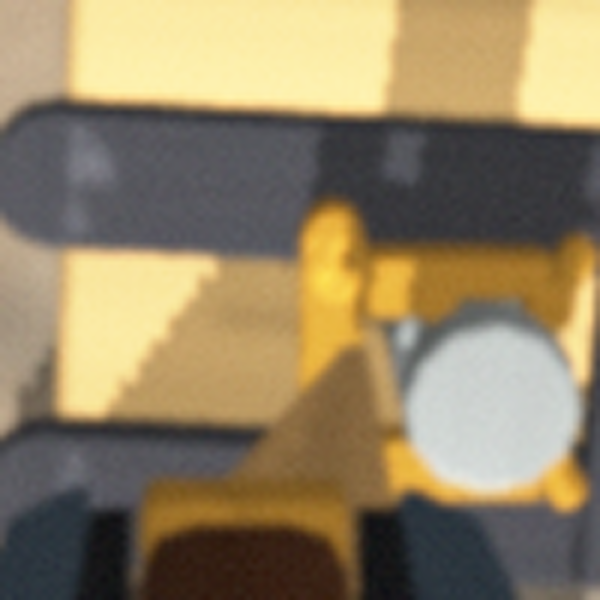

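```bash
python3 - <<'E'
from h import *
s,p,d=load("w3");hsv=cv2.cvtColor(p,cv2.COLOR_BGR2HSV);H,S,V=[hsv[...,i] for i in range(3)];v,u=np.mgrid[:480,:640]
m=((S<45)&(V>150)&(abs(u-362)<18)&(abs(v-247)<18)).astype(np.uint8)
n,l,st,c=cv2.connectedComponentsWithStats(m);i=1+np.argmax(st[1:,4]);x,y,w,h=st[i][:4];print(st[i],c[i])
(cx,cy),r=cv2.minEnclosingCircle(np.argwhere(l==i)[:,::-1].astype(np.float32));print(cx,cy,r)
for q in((c[i]),(cx,cy),(x-.5,cy),(x+w-.5,cy),(cx,y-.5),(cx,y+h-.5)):print(tool_at(q,101,s))
zt=s["ee_pos"][2]-83
for q in((340.5,237.5),(341.3,237.5)):print("tip",tool_at(q,zt,s))
for r in(238,241,244,247,250):print(r,H[r,332:352].tolist(),V[r,332:352].tolist())
# crossbar inner/outer edges row 225
print(S[222,326:346].tolist(),S[228,326:346].tolist(),[tool_at((k,225),90,s)[0] for k in(330,341)])
E
```

```text
[347 234  30  28 616] [361.73538961 247.30357143]
361.59417724609375 247.31716918945312 14.653608322143555
[26.44491947  1.28836716 79.58543546]
[26.35173245  1.29790946 79.58539893]
[16.36090711  1.31002843 79.58155609]
[36.21756166  1.28594211 79.5891937 ]
[26.07115611 -8.18863576 79.58598101]
[26.64561545 11.23436509 79.58478925]
tip [12.46734291 -4.46341147 83.0051253 ]
tip [13.00031042 -4.46405199 83.00533029]
238 [21, 21, 20, 20, 19, 18, 18, 18, 18, 18, 18, 18, 17, 18, 45, 75, 78, 68, 84, 60] [234, 236, 234, 220, 193, 167, 154, 151, 158, 177, 189, 189, 161, 133, 135, 136, 121, 103, 101, 118]
241 [20, 19, 18, 17, 17, 18, 17, 16, 18, 17, 18, 18, 18, 17, 18, 75, 72, 72, 65, 84] [228, 207, 176, 149, 133, 131, 130, 133, 136, 161, 184, 194, 182, 156, 131, 111, 111, 145, 180, 202]
244 [17, 17, 17, 17, 17, 18, 17, 17, 17, 17, 18, 19, 19, 18, 18, 30, 80, 60, 70, 68] [152, 137, 130, 130, 128, 131, 131, 132, 134, 145, 167, 186, 186, 172, 139, 120, 154, 189, 206, 210]
247 [16, 17, 17, 16, 16, 17, 17, 17, 17, 17, 17, 18, 19, 18, 16, 22, 66, 70, 78, 66] [138, 130, 128, 125, 126, 127, 132, 132, 133, 139, 157, 178, 187, 187, 175, 169, 193, 211, 212, 211]
250 [16, 17, 17, 16, 17, 17, 17, 17, 17, 17, 17, 18, 18, 18, 18, 19, 45, 75, 66, 75] [128, 123, 125, 128, 127, 130, 129, 136, 134, 138, 141, 152, 162, 162, 159, 163, 189, 209, 213, 213]
[25, 15, 32, 98, 157, 183, 186, 182, 178, 176, 184, 192, 192, 179, 186, 188, 189, 186, 195, 188] [121, 117, 123, 144, 168, 181, 178, 174, 175, 176, 179, 173, 177, 189, 190, 190, 185, 186, 183, 184] [np.float64(5.592469015232886), np.float64(13.071592053557179)]
```

```bash
python3 -m pendant '[{"xyz":[0.001,0.001,0],"roll":0,"jaw":1},{"xyz":[0.002,0.0011,0],"roll":0,"jaw":1},{"xyz":[0.0026,0.0011,0],"roll":0,"jaw":1},{"xyz":[0.0026,0.0011,0.002],"roll":0,"jaw":1},{"xyz":[0.0026,0.0011,0.004],"roll":0,"jaw":1},{"xyz":[0.0026,0.0011,0.006],"roll":0,"jaw":1},{"xyz":[0.0026,0.0011,0.006],"roll":0,"jaw":1},{"xyz":[0.0026,0.0011,0.006],"roll":0,"jaw":1}]'; python3 - <<'E'
from h import *
s,p,d=snap("w4")
cv2.imwrite("pics/w4c.png",cv2.resize(p[190:280,290:380],None,fx=6,fy=6,interpolation=2))
print(s["ee_pos"],s["ee_rot"],s["force"])
hsv=cv2.cvtColor(p,cv2.COLOR_BGR2HSV);H,S,V=[hsv[...,i] for i in range(3)];v,u=np.mgrid[:480,:640]
m=((S<45)&(V>150)&(abs(u-357)<20)&(abs(v-248)<18)).astype(np.uint8)
n,l,st,c=cv2.connectedComponentsWithStats(m);i=1+np.argmax(st[1:,4]);x,y,w,h=st[i][:4];print(st[i],c[i])
cx,cy=c[i]
for q in((cx,cy),(x-.5,cy),(x+w-.5,cy)):print(tool_at(q,101,s))
for r in(234,236,238,240,242,244,246,248):print(r,V[r,330:352].tolist())
print(S[222,320:340].tolist(),S[226,320:340].tolist())
E
```

```text
time_s: 9.25
ee_pos: [469.0, 31.9, 174.5]
ee_rot: [-180.0, -0.0, 6.0]
force: [0.6, 0.3, -1.3]
gripper_width: 17.3
[468.96646513  31.86281323 174.45973745] [-1.79996122e+02 -6.06446411e-03  6.00490778e+00] [ 0.61981636  0.2847913  -1.26591282]
[344 235  31  28 651] [358.84946237 248.65745008]
[23.94042948  0.28878226 73.46225246]
[14.01844443  0.30170946 73.46120139]
[34.05645707  0.27560224 73.46332408]
234 [234, 234, 234, 235, 234, 219, 186, 172, 167, 151, 136, 115, 108, 126, 153, 158, 141, 130, 127, 126, 119, 106]
236 [235, 234, 235, 235, 235, 229, 207, 190, 180, 170, 154, 128, 118, 153, 188, 179, 138, 101, 89, 92, 96, 116]
238 [235, 235, 235, 235, 233, 222, 194, 161, 147, 141, 142, 131, 130, 150, 169, 152, 116, 94, 101, 122, 150, 179]
240 [235, 235, 233, 227, 205, 169, 143, 131, 130, 135, 133, 134, 131, 134, 119, 107, 101, 125, 151, 179, 196, 205]
242 [234, 229, 208, 178, 151, 135, 131, 132, 132, 129, 131, 136, 134, 125, 112, 116, 144, 183, 198, 207, 208, 210]
244 [215, 184, 152, 139, 134, 132, 128, 133, 130, 131, 134, 141, 138, 120, 111, 142, 176, 200, 211, 211, 210, 211]
246 [161, 142, 134, 133, 127, 124, 126, 130, 132, 132, 129, 138, 138, 134, 139, 177, 201, 209, 210, 212, 210, 213]
248 [142, 138, 137, 128, 126, 127, 125, 128, 133, 136, 134, 137, 145, 155, 169, 200, 211, 214, 212, 212, 212, 211]
[13, 11, 13, 10, 8, 36, 124, 172, 181, 180, 177, 178, 179, 174, 177, 182, 191, 186, 177, 183] [118, 120, 120, 117, 120, 126, 149, 173, 184, 179, 174, 171, 182, 179, 182, 183, 186, 185, 184, 191]
```

View pics/w4c.png

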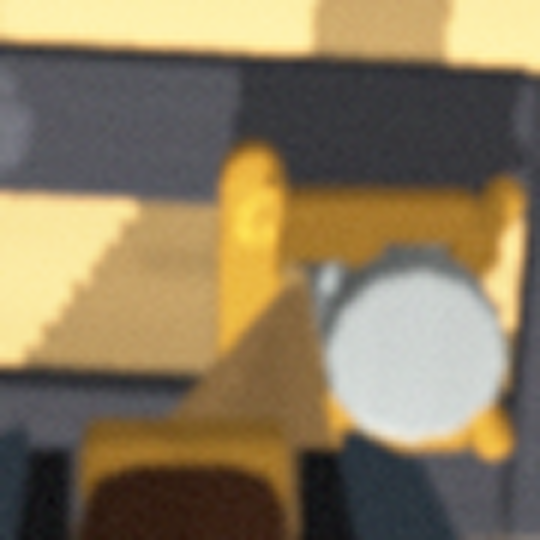

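```bash
python3 -m pendant '[{"xyz":[0.0005,0.0002,0],"roll":0,"jaw":1},{"xyz":[0.0005,0.0002,0],"roll":0,"jaw":1},{"xyz":[0.0005,0.0002,0.001],"roll":0,"jaw":1},{"xyz":[0.0005,0.0002,0.0015],"roll":0,"jaw":1},{"xyz":[0.0005,0.0002,0.002],"roll":0,"jaw":1},{"xyz":[0.0005,0.0002,0.0025],"roll":0,"jaw":1},{"xyz":[0.0005,0.0002,0.003],"roll":0,"jaw":1},{"xyz":[0.0005,0.0002,0.003],"roll":0,"jaw":1}]' && python3 -m pendant '[{"xyz":[0,0,0],"roll":0,"jaw":1},{"xyz":[0,0,0.0005],"roll":0,"jaw":1},{"xyz":[0,0,0.001],"roll":0,"jaw":1},{"xyz":[0,0,0.001],"roll":0,"jaw":1},{"xyz":[0,0,0.001],"roll":0,"jaw":1},{"xyz":[0,0,0.001],"roll":0,"jaw":1},{"xyz":[0,0,0.001],"roll":0,"jaw":1},{"xyz":[0,0,0.001],"roll":0,"jaw":1}]'
```

```text
time_s: 10.3
ee_pos: [469.5, 31.7, 171.4]
ee_rot: [-180.0, -0.0, 6.0]
force: [-0.4, -0.3, 0.0]
gripper_width: 16.3
time_s: 11.3
ee_pos: [469.5, 31.7, 170.5]
ee_rot: [-180.0, -0.0, 6.0]
force: [-0.3, -0.1, 0.7]
gripper_width: 16.4
```

```bash
python3 -m pendant '[{"xyz":[0,0,0.0005],"roll":0,"jaw":1},{"xyz":[0,0,0.001],"roll":0,"jaw":1},{"xyz":[0,0,0.0015],"roll":0,"jaw":1},{"xyz":[0,0,0.002],"roll":0,"jaw":1},{"xyz":[0,0,0.0025],"roll":0,"jaw":1},{"xyz":[0,0,0.003],"roll":0,"jaw":1},{"xyz":[0,0,0.003],"roll":0,"jaw":1},{"xyz":[0,0,0.003],"roll":0,"jaw":1}]'; python3 - <<'E'
from h import *
s=env.state();print(s["force"],s["torque"])
E
```

```text
time_s: 12.3
ee_pos: [469.6, 31.7, 167.5]
ee_rot: [-180.0, -0.0, 6.0]
force: [1.8, 1.1, -0.1]
gripper_width: 17.0
[ 1.81033895  1.07187601 -0.083244  ] [-0.09318051 -0.16570917 -0.02710513]
```

```bash
python3 -m pendant '[{"xyz":[0,0,0.0005],"roll":0,"jaw":1},{"xyz":[0,0,0.001],"roll":0,"jaw":1},{"xyz":[0,0,0.0015],"roll":0,"jaw":1},{"xyz":[0,0,0.002],"roll":0,"jaw":1},{"xyz":[0,0,0.0025],"roll":0,"jaw":1},{"xyz":[0,0,0.003],"roll":0,"jaw":1},{"xyz":[0,0,0.0035],"roll":0,"jaw":1},{"xyz":[0,0,0.0035],"roll":0,"jaw":1}]'; python3 - <<'E'
from h import *
s=env.state();print(s["force"],s["torque"])
E
```

```text
time_s: 13.3
ee_pos: [470.0, 31.8, 164.1]
ee_rot: [-180.0, -0.1, 6.0]
force: [2.8, 0.4, 1.4]
gripper_width: 17.1
[2.751821   0.35918653 1.39248728] [ 0.02737363 -0.71095511 -0.01223836]
```

```bash
python3 -m pendant '[{"xyz":[0,0,0.0005],"roll":0,"jaw":1},{"xyz":[0,0,0.001],"roll":0,"jaw":1},{"xyz":[0,0,0.0015],"roll":0,"jaw":1},{"xyz":[0,0,0.002],"roll":0,"jaw":1},{"xyz":[0,0,0.0025],"roll":0,"jaw":1},{"xyz":[0,0,0.003],"roll":0,"jaw":1},{"xyz":[0,0,0.0035],"roll":0,"jaw":1},{"xyz":[0,0,0.004],"roll":0,"jaw":1}]'; python3 - <<'E'
from h import *
s=env.state();print(s["force"],s["torque"])
E
```

```text
time_s: 14.3
ee_pos: [470.2, 31.8, 160.4]
ee_rot: [180.0, -0.1, 6.0]
force: [4.4, 0.1, 5.5]
gripper_width: 16.5
[4.36627803 0.11865276 5.46050831] [ 0.08751653 -1.25890964  0.03812959]
```

```bash
python3 -m pendant '[{"xyz":[0.0001,0,0.0005],"roll":0,"jaw":1},{"xyz":[0.0002,0,0.001],"roll":0,"jaw":1},{"xyz":[0.0003,0,0.0015],"roll":0,"jaw":1},{"xyz":[0.0003,0,0.002],"roll":0,"jaw":1},{"xyz":[0.0003,0,0.0025],"roll":0,"jaw":1},{"xyz":[0.0003,0,0.003],"roll":0,"jaw":1},{"xyz":[0.0003,0,0.0035],"roll":0,"jaw":1},{"xyz":[0.0003,0,0.004],"roll":0,"jaw":1}]'; python3 - <<'E'
from h import *
s=env.state();print(s["force"],s["torque"])
E
```

```text
time_s: 15.3
ee_pos: [470.3, 31.8, 156.8]
ee_rot: [180.0, -0.1, 6.0]
force: [2.9, -0.2, 8.6]
gripper_width: 16.6
[ 2.9405224  -0.15807941  8.59525361] [ 0.00165691 -1.00223606  0.03673604]
```

```bash
python3 -m pendant '[{"xyz":[0.0001,0,0.0005],"roll":0,"jaw":1},{"xyz":[0.0002,0,0.001],"roll":0,"jaw":1},{"xyz":[0.0003,0,0.0015],"roll":0,"jaw":1},{"xyz":[0.0003,0,0.002],"roll":0,"jaw":1},{"xyz":[0.0003,0,0.0025],"roll":0,"jaw":1},{"xyz":[0.0003,0,0.003],"roll":0,"jaw":1},{"xyz":[0.0003,0,0.003],"roll":0,"jaw":1},{"xyz":[0.0003,0,0.003],"roll":0,"jaw":1}]'; python3 - <<'E'
from h import *
s=env.state();print(s["force"],s["torque"])
E
```

```text
time_s: 16.3
ee_pos: [470.4, 31.8, 153.9]
ee_rot: [180.0, -0.1, 6.0]
force: [3.6, -0.3, 8.9]
gripper_width: 16.9
[ 3.6080614  -0.33600571  8.90131129] [-0.01147319 -0.86417194 -0.02850372]
```

```bash
python3 -m pendant '[{"xyz":[0.0001,0,0.0005],"roll":0,"jaw":1},{"xyz":[0.0002,0,0.001],"roll":0,"jaw":1},{"xyz":[0.0002,0,0.0015],"roll":0,"jaw":1},{"xyz":[0.0002,0,0.002],"roll":0,"jaw":1},{"xyz":[0.0002,0,0.0025],"roll":0,"jaw":1},{"xyz":[0.0002,0,0.003],"roll":0,"jaw":1},{"xyz":[0.0002,0,0.0035],"roll":0,"jaw":1},{"xyz":[0.0002,0,0.004],"roll":0,"jaw":1}]'; python3 - <<'E'
from h import *
s=env.state();print(s["force"],s["torque"])
E
```

```text
time_s: 17.3
ee_pos: [470.4, 31.8, 149.9]
ee_rot: [180.0, -0.0, 6.0]
force: [2.5, 1.1, 10.1]
gripper_width: 16.7
[ 2.51885764  1.05277297 10.10063161] [ 0.02181121 -0.7308128  -0.06857351]
```

```bash
python3 -m pendant '[{"xyz":[0.0001,0,0.0005],"roll":0,"jaw":1},{"xyz":[0.0001,0,0.001],"roll":0,"jaw":1},{"xyz":[0.0001,0,0.0015],"roll":0,"jaw":1},{"xyz":[0.0001,0,0.002],"roll":0,"jaw":1},{"xyz":[0.0001,0,0.0025],"roll":0,"jaw":1},{"xyz":[0.0001,0,0.003],"roll":0,"jaw":1},{"xyz":[0.0001,0,0.0035],"roll":0,"jaw":1},{"xyz":[0.0001,0,0.004],"roll":0,"jaw":1}]'; python3 - <<'E'
from h import *
s,p,d=snap("w5");print(s["force"],s["torque"])
E
```

```text
time_s: 18.3
ee_pos: [470.4, 31.8, 145.7]
ee_rot: [180.0, -0.0, 6.0]
force: [3.6, -0.0, 8.3]
gripper_width: 17.2
[ 3.58817975 -0.02243825  8.33337673] [ 0.00840053 -0.73780385 -0.018336  ]
```

```bash
python3 -m pendant '[{"xyz":[0.0001,0,0.0005],"roll":0,"jaw":1},{"xyz":[0.0001,0,0.001],"roll":0,"jaw":1},{"xyz":[0.0001,0,0.0015],"roll":0,"jaw":1},{"xyz":[0.0001,0,0.002],"roll":0,"jaw":1},{"xyz":[0.0001,0,0.0025],"roll":0,"jaw":1},{"xyz":[0.0001,0,0.003],"roll":0,"jaw":1},{"xyz":[0.0001,0,0.0035],"roll":0,"jaw":1},{"xyz":[0.0001,0,0.004],"roll":0,"jaw":1}]'; python3 -m pendant '[{"xyz":[0,0,0.0005],"roll":0,"jaw":1},{"xyz":[0,0,0.001],"roll":0,"jaw":1},{"xyz":[0,0,0.0015],"roll":0,"jaw":1},{"xyz":[0,0,0.002],"roll":0,"jaw":1},{"xyz":[0,0,0.0025],"roll":0,"jaw":1},{"xyz":[0,0,0.003],"roll":0,"jaw":1},{"xyz":[0,0,0.0035],"roll":0,"jaw":1},{"xyz":[0,0,0.004],"roll":0,"jaw":1}]'; python3 - <<'E'
from h import *
s,p,d=snap("w6");print(s["force"],s["torque"])
cv2.imwrite("pics/w6c.png",cv2.resize(p[180:300,270:410],None,fx=4,fy=4,interpolation=2))
E
```

```text
time_s: 19.35
ee_pos: [470.3, 31.8, 141.3]
ee_rot: [-180.0, 0.0, 6.0]
force: [3.9, 0.4, 5.6]
gripper_width: 16.5
time_s: 20.35
ee_pos: [470.2, 31.8, 136.7]
ee_rot: [-180.0, 0.0, 6.0]
force: [3.9, 0.6, 3.0]
gripper_width: 16.9
[3.93043651 0.56803576 2.98662578] [ 0.06279104 -0.92879151 -0.01151196]
```

View pics/w6c.png

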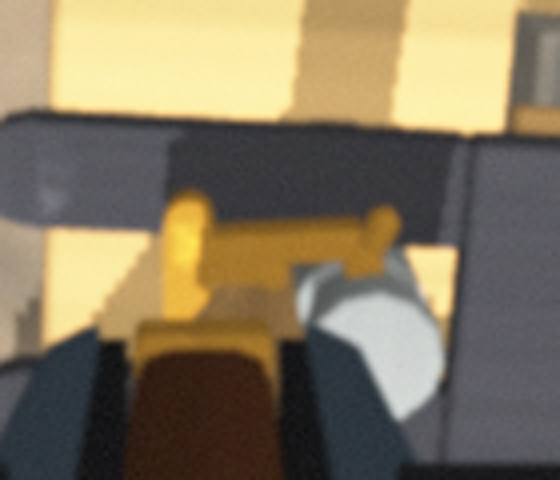

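```bash
python3 -m pendant '[{"xyz":[0,0,0.0005],"roll":0,"jaw":1},{"xyz":[0,0,0.001],"roll":0,"jaw":1},{"xyz":[0,0,0.0015],"roll":0,"jaw":1},{"xyz":[0,0,0.002],"roll":0,"jaw":1},{"xyz":[0,0,0.0025],"roll":0,"jaw":1},{"xyz":[0,0,0.003],"roll":0,"jaw":1},{"xyz":[0,0,0.0035],"roll":0,"jaw":1},{"xyz":[0,0,0.004],"roll":0,"jaw":1}]'; python3 -m pendant '[{"xyz":[0,0,0.0005],"roll":0,"jaw":1},{"xyz":[0,0,0.001],"roll":0,"jaw":1},{"xyz":[0,0,0.001],"roll":0,"jaw":1},{"xyz":[0,0,0.001],"roll":0,"jaw":1},{"xyz":[0,0,0.001],"roll":0,"jaw":1},{"xyz":[0,0,0.001],"roll":0,"jaw":1},{"xyz":[0,0,0.001],"roll":0,"jaw":1},{"xyz":[0,0,0.001],"roll":0,"jaw":1}]'; python3 - <<'E'
from h import *
s,p,d=snap("w7");print(s["force"],s["torque"])
K,T=cam("wrist",s);P=cloud(K,T,d);hsv=cv2.cvtColor(p,cv2.COLOR_BGR2HSV);H,S,V=[hsv[...,i] for i in range(3)];v,u=np.mgrid[:480,:640]
m=(H>15)&(H<26)&(S>165)&(abs(u-340)<60)&(v>200)&(v<258)&(P[...,2]>81)&(P[...,2]<95);print(rect(P,m),np.round(np.percentile(P[m],[1,99],axis=0),1))
E
```

```text
time_s: 21.4
ee_pos: [470.4, 31.8, 132.9]
ee_rot: [-180.0, 0.0, 6.0]
force: [-0.4, -0.6, -0.8]
gripper_width: 16.7
time_s: 22.4
ee_pos: [470.5, 31.8, 131.9]
ee_rot: [-180.0, -0.0, 6.0]
force: [-0.3, -0.8, 0.3]
gripper_width: 16.8
[-0.34283601 -0.84894359  0.33308348] [-0.09427618  0.13204445  0.03352571]
(array([472.8,  43.2]), array([15.7, 32.8]), 89.4, 875) [[457.   35.9  87.1]
 [488.3  50.4  92.4]]
```

```bash
python3 -m pendant '[{"xyz":[0,0,-0.003],"roll":0,"jaw":1},{"xyz":[0,0,-0.009],"roll":0,"jaw":1},{"xyz":[0,0,-0.017],"roll":0,"jaw":1},{"xyz":[0,0,-0.027],"roll":0,"jaw":1},{"xyz":[0,0,-0.04],"roll":0,"jaw":1},{"xyz":[0,0,-0.055],"roll":0,"jaw":1},{"xyz":[0,0,-0.07],"roll":0,"jaw":1},{"xyz":[0,0,-0.08],"roll":0,"jaw":1}]'; python3 - <<'E'
from h import *
s,p,d=snap("w8");print(s["force"])
cv2.imwrite("pics/w8c.png",cv2.resize(p[160:340,220:420],None,fx=3,fy=3,interpolation=2))
go([475.3,-88.2,211],-30.6)
E
```

```text
time_s: 23.45
ee_pos: [470.8, 31.9, 213.3]
ee_rot: [180.0, -0.1, 6.0]
force: [0.3, -0.2, -0.9]
gripper_width: 16.7
[ 0.25582234 -0.23779162 -0.86242324]
shift [-0.0088  0.1198  0.0032] roll 36.61 pos [471.5  31.9 214.2] [179.99  -0.2    6.01] t 23.5
```

View pics/w8c.png

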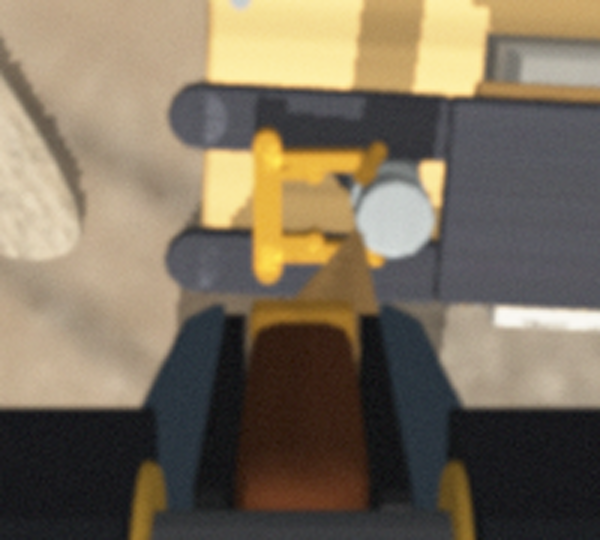

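```bash
python3 -m pendant '[{"xyz":[-0.002,0.03,0],"roll":9,"jaw":1},{"xyz":[-0.004,0.06,0],"roll":18,"jaw":1},{"xyz":[-0.006,0.09,0],"roll":27,"jaw":1},{"xyz":[-0.0085,0.12,0],"roll":36,"jaw":1},{"xyz":[-0.0085,0.12,0],"roll":36.6,"jaw":1},{"xyz":[-0.0085,0.12,0],"roll":36.6,"jaw":1},{"xyz":[-0.0085,0.12,0],"roll":36.6,"jaw":1},{"xyz":[-0.0085,0.12,0],"roll":36.6,"jaw":1}]'; python3 - <<'E'
from h import *
go([475.3,-88.4,95.5],-30.6)
s,p,d=snap("w9")
E
```

```text
time_s: 24.5
ee_pos: [474.5, -87.7, 211.9]
ee_rot: [-180.0, 0.0, -30.5]
force: [-0.5, 0.3, -0.8]
gripper_width: 17.0
shift [0.001  0.0002 0.1164] roll 0.1 pos [474.5 -87.7 211.9] [-1.7999e+02  1.0000e-02 -3.0500e+01] t 24.5
```

```bash
python3 -m pendant '[{"xyz":[0.0008,0,0.01],"roll":0,"jaw":1},{"xyz":[0.0008,0,0.03],"roll":0,"jaw":1},{"xyz":[0.0008,0,0.047],"roll":0,"jaw":1},{"xyz":[0.0008,0,0.06],"roll":0,"jaw":1},{"xyz":[0.0008,0,0.075],"roll":0,"jaw":1},{"xyz":[0.0008,0,0.09],"roll":0,"jaw":1},{"xyz":[0.0008,0,0.102],"roll":0,"jaw":1},{"xyz":[0.0008,0,0.108],"roll":0,"jaw":1}]' && python3 -m pendant '[{"xyz":[0,0,0.002],"roll":0,"jaw":1},{"xyz":[0,0,0.004],"roll":0,"jaw":1},{"xyz":[0,0,0.006],"roll":0,"jaw":1},{"xyz":[0,0,0.007],"roll":0,"jaw":1},{"xyz":[0,0,0.0075],"roll":0,"jaw":1},{"xyz":[0,0,0.008],"roll":0,"jaw":1},{"xyz":[0,0,0.008],"roll":0,"jaw":1},{"xyz":[0,0,0.008],"roll":0,"jaw":1}]'
```

```text
time_s: 25.55
ee_pos: [475.0, -88.7, 103.1]
ee_rot: [180.0, 0.0, -30.6]
force: [0.6, 0.5, -0.6]
gripper_width: 16.9
time_s: 26.55
ee_pos: [475.3, -88.8, 96.0]
ee_rot: [-180.0, -0.0, -30.6]
force: [0.6, 0.3, -1.2]
gripper_width: 16.9
```

```bash
python3 -m pendant '[{"xyz":[0,0,0.0005],"roll":0,"jaw":1},{"xyz":[0,0,0.001],"roll":0,"jaw":1},{"xyz":[0,0,0.001],"roll":0,"jaw":1},{"xyz":[0,0,0.001],"roll":0,"jaw":0.75},{"xyz":[0,0,0.001],"roll":0,"jaw":0.65},{"xyz":[0,0,0.001],"roll":0,"jaw":0.5},{"xyz":[0,0,0.001],"roll":0,"jaw":0.3},{"xyz":[0,0,0.001],"roll":0,"jaw":0}]' && python3 -m pendant '[{"xyz":[0,0,0],"roll":0,"jaw":0},{"xyz":[0,0,-0.01],"roll":0,"jaw":0},{"xyz":[0,0,-0.03],"roll":0,"jaw":0},{"xyz":[0,0,-0.06],"roll":0,"jaw":0},{"xyz":[0,0,-0.09],"roll":0,"jaw":0},{"xyz":[0,0,-0.12],"roll":0,"jaw":0},{"xyz":[0,0,-0.13],"roll":0,"jaw":0},{"xyz":[0,0,-0.13],"roll":0,"jaw":0}]'; python3 - <<'E'
from h import *
K,T=cam("top");p,d=env.grab_frame("top");cv2.imwrite("pics/top1.png",p);P=cloud(K,T,d);z=P[...,2];v,u=np.mgrid[:480,:640]
b=(abs(u-438)<25)&(abs(v-300)<28);m=b&(z>125)&(z<145);print("handle",rect(P,m),P[m].mean(0) if m.any() else 0)
go([475,30,225],0)
E
```

```text
time_s: 27.55
ee_pos: [475.3, -88.8, 95.0]
ee_rot: [-180.0, -0.0, -30.6]
force: [0.0, 0.2, 0.6]
gripper_width: 58.9
time_s: 28.55
ee_pos: [475.3, -88.8, 225.2]
ee_rot: [-180.0, -0.0, -30.6]
force: [-0.3, 0.6, -0.6]
gripper_width: 91.3
handle (array([474.8, -86.2]), array([17.1, 17.4]), 65.5, 105) [474.35480253 -85.65563899 134.77286689]
shift [-0.0603 -0.1023 -0.0006] roll -30.6 pos [474.8 -88.7 224.3] [ 1.7999e+02  6.0000e-02 -3.0600e+01] t 28.6
```

```bash
python3 - <<'E'
from h import *
s,p,d=load("w8");K,T=cam("wrist",s)
C=onz(K,T,(309,228.5),90);print(C, onz(K,T,(309,207),90),onz(K,T,(309.5,252),90))
go([C[0],C[1],200],-84)
E
```

```text
[461.71760699  30.27990023  90.        ] [460.07271543  46.98079511  90.        ] [463.96190405  11.470333    90.        ]
shift [-0.0718 -0.0958  0.0244] roll 53.4 pos [474.8 -88.7 224.3] [ 1.7999e+02  6.0000e-02 -3.0600e+01] t 28.6
```

```bash
python3 -m pendant '[{"xyz":[-0.015,-0.02,0],"roll":10,"jaw":0},{"xyz":[-0.03,-0.04,0],"roll":20,"jaw":0},{"xyz":[-0.045,-0.06,0.005],"roll":30,"jaw":0},{"xyz":[-0.06,-0.08,0.01],"roll":40,"jaw":0},{"xyz":[-0.0718,-0.0958,0.02],"roll":50,"jaw":0},{"xyz":[-0.0718,-0.0958,0.0244],"roll":53.4,"jaw":0},{"xyz":[-0.0718,-0.0958,0.0244],"roll":53.4,"jaw":0},{"xyz":[-0.0718,-0.0958,0.0244],"roll":53.4,"jaw":0}]'; python3 - <<'E'
from h import *
s,p,d=snap("w10")
cv2.imwrite("pics/w10c.png",cv2.resize(p[120:330,180:460],None,fx=2.5,fy=2.5,interpolation=2))
K,T=cam("wrist",s);P=cloud(K,T,d);hsv=cv2.cvtColor(p,cv2.COLOR_BGR2HSV);H,S,V=[hsv[...,i] for i in range(3)];v,u=np.mgrid[:480,:640]
m=(H>14)&(H<28)&(S>160)&(P[...,2]>84)&(P[...,2]<96)&(abs(P[...,0]-465)<40)&(abs(P[...,1]-30)<30);print(rect(P,m),P[m].mean(0))
go([461.7,30.3,85],-84)
E
```

```text
time_s: 29.6
ee_pos: [462.0, 30.1, 200.0]
ee_rot: [179.9, 0.0, -84.0]
force: [0.7, -0.2, 0.5]
gripper_width: 91.2
(array([474.4,  31.9]), array([33.3, 38.8]), 6.5, 1074) [469.84813186  31.41930271  90.87924481]
shift [-0.0003  0.0003  0.1153] roll 0.02 pos [462.1  30.  200.3] [ 1.7996e+02  1.0000e-02 -8.3980e+01] t 29.65
```

View pics/w10c.png

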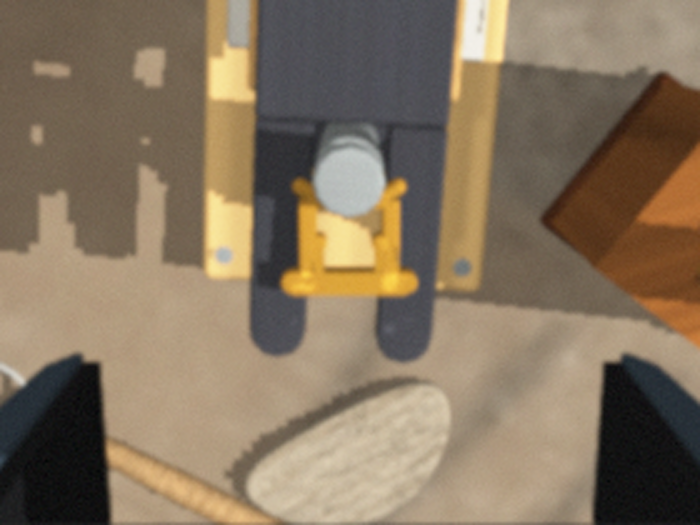

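```bash
python3 -m pendant '[{"xyz":[-0.0004,-0.0003,0.02],"roll":0,"jaw":0},{"xyz":[-0.0004,-0.0003,0.04],"roll":0,"jaw":0},{"xyz":[-0.0004,-0.0003,0.06],"roll":0,"jaw":0.2},{"xyz":[-0.0004,-0.0003,0.08],"roll":0,"jaw":0.3},{"xyz":[-0.0004,-0.0003,0.1],"roll":0,"jaw":0.3},{"xyz":[-0.0004,-0.0003,0.11],"roll":0,"jaw":0.3},{"xyz":[-0.0004,-0.0003,0.115],"roll":0,"jaw":0.3},{"xyz":[-0.0004,-0.0003,0.1155],"roll":0,"jaw":0.3}]' 25 && python3 -m pendant '[{"xyz":[0,0,0],"roll":0,"jaw":0.3},{"xyz":[0,0,0],"roll":0,"jaw":0.4},{"xyz":[0,0,0],"roll":0,"jaw":0.5},{"xyz":[0,0,0],"roll":0,"jaw":0.55},{"xyz":[0,0,0],"roll":0,"jaw":0.6},{"xyz":[0,0,0],"roll":0,"jaw":0.7},{"xyz":[0,0,0],"roll":0,"jaw":1},{"xyz":[0,0,0],"roll":0,"jaw":1}]' 25
```

```text
time_s: 30.65
ee_pos: [462.7, 30.6, 85.2]
ee_rot: [-180.0, 0.0, -84.0]
force: [-1.3, -0.4, 0.0]
gripper_width: 64.0
time_s: 31.65
ee_pos: [462.5, 30.7, 85.1]
ee_rot: [-180.0, 0.0, -84.0]
force: [-1.0, -0.8, 1.4]
gripper_width: 38.9
```

```bash
python3 -m pendant '[{"xyz":[0,0,0],"roll":0,"jaw":1},{"xyz":[0,0,-0.0005],"roll":0,"jaw":1},{"xyz":[0,0.002,-0.0005],"roll":0,"jaw":1},{"xyz":[0,0.005,-0.0005],"roll":0,"jaw":1},{"xyz":[0,0.009,-0.0005],"roll":0,"jaw":1},{"xyz":[0,0.013,-0.0005],"roll":0,"jaw":1},{"xyz":[0,0.016,-0.0005],"roll":0,"jaw":1},{"xyz":[0,0.016,-0.0005],"roll":0,"jaw":1}]' 35 && python3 -m pendant '[{"xyz":[0,0,-0.001],"roll":0,"jaw":1},{"xyz":[0,0,-0.003],"roll":0,"jaw":1},{"xyz":[0,0,-0.006],"roll":0,"jaw":1},{"xyz":[0,0,-0.015],"roll":0,"jaw":1},{"xyz":[0,0,-0.03],"roll":0,"jaw":1},{"xyz":[0,0,-0.05],"roll":0,"jaw":1},{"xyz":[0,0,-0.07],"roll":0,"jaw":1},{"xyz":[0,0,-0.07],"roll":0,"jaw":1}]'; python3 - <<'E'
from h import *
s,p,d=snap("w11")
cv2.imwrite("pics/w11c.png",cv2.resize(p[120:360,160:480],None,fx=2,fy=2))
K,T=cam("top");f=np.load("top0.npz");P=cloud(K,T,f["d"]);z=P[...,2];v,u=np.mgrid[:480,:640]
hsv=cv2.cvtColor(f["p"],cv2.COLOR_BGR2HSV)
m=(hsv[...,0]>75)&(hsv[...,0]<100)&(hsv[...,1]>80)&(u>150)&(u<265)&(v>215)&(v<325)&(f["d"]>0)
r=m&(z>30)&(z<39);print("rim",rect(P,r),"all",rect(P,m))
print("floor",rect(P,m&(z<8)&(z>-8)))
E
```

```text
time_s: 32.65
ee_pos: [446.3, 28.9, 85.6]
ee_rot: [-180.0, 0.0, -84.0]
force: [0.6, 0.4, -0.1]
gripper_width: 38.2
time_s: 33.65
ee_pos: [447.8, 29.0, 157.2]
ee_rot: [-179.8, -0.0, -84.0]
force: [0.1, -0.6, -0.8]
gripper_width: 37.9
rim (array([505.1, 326.7]), array([ 97.1, 130.3]), 11.5, 261) all (array([523.3, 331.6]), array([134.8, 132.9]), 11.5, 4792)
floor (array([509. , 329.8]), array([ 97.8, 124.8]), 11.4, 2105)
```

View pics/w11c.png

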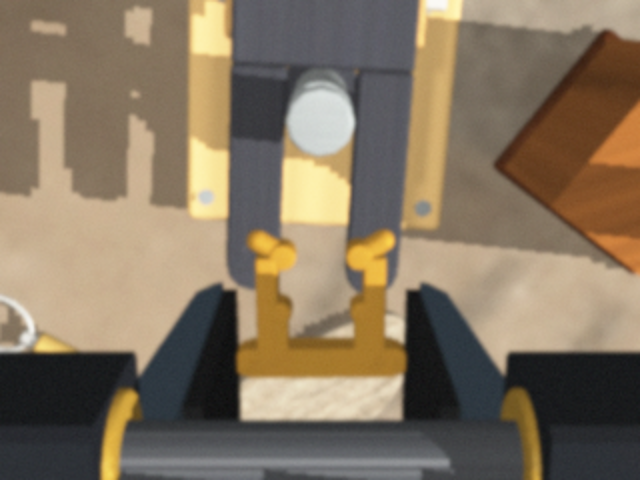

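```bash
python3 -m pendant '[{"xyz":[-0.025,-0.006,0],"roll":0,"jaw":1},{"xyz":[-0.065,-0.015,0],"roll":-1,"jaw":1},{"xyz":[-0.11,-0.026,0],"roll":-2,"jaw":1},{"xyz":[-0.155,-0.036,0],"roll":-3,"jaw":1},{"xyz":[-0.2,-0.047,0],"roll":-4,"jaw":1},{"xyz":[-0.24,-0.056,0],"roll":-5,"jaw":1},{"xyz":[-0.27,-0.063,0],"roll":-5.5,"jaw":1},{"xyz":[-0.288,-0.0676,0],"roll":-5.5,"jaw":1}]' && python3 -m pendant '[{"xyz":[0,0,0],"roll":0,"jaw":1},{"xyz":[0,0,0],"roll":0,"jaw":1},{"xyz":[0,0,0.02],"roll":0,"jaw":1},{"xyz":[0,0,0.04],"roll":0,"jaw":1},{"xyz":[0,0,0.06],"roll":0,"jaw":1},{"xyz":[0,0,0.08],"roll":0,"jaw":1},{"xyz":[0,0,0.08],"roll":0,"jaw":1},{"xyz":[0,0,0.08],"roll":0,"jaw":1}]'; python3 - <<'E'
from h import *
go([484.9,322.7,13],-78.5)
s,p,d=snap("w12")
cv2.imwrite("pics/w12.png",p)
E
```

```text
time_s: 34.7
ee_pos: [483.1, 323.5, 154.3]
ee_rot: [179.9, -0.0, -78.4]
force: [-0.0, 0.1, -0.0]
gripper_width: 37.8
time_s: 35.7
ee_pos: [484.2, 322.1, 76.5]
ee_rot: [-179.9, 0.0, -78.5]
force: [1.1, 0.6, -0.7]
gripper_width: 38.0
shift [-0.0004 -0.0007  0.0635] roll -0.04 pos [484.2 322.1  76.5] [-1.7993e+02  3.0000e-02 -7.8540e+01] t 35.7
```

View pics/w12.png

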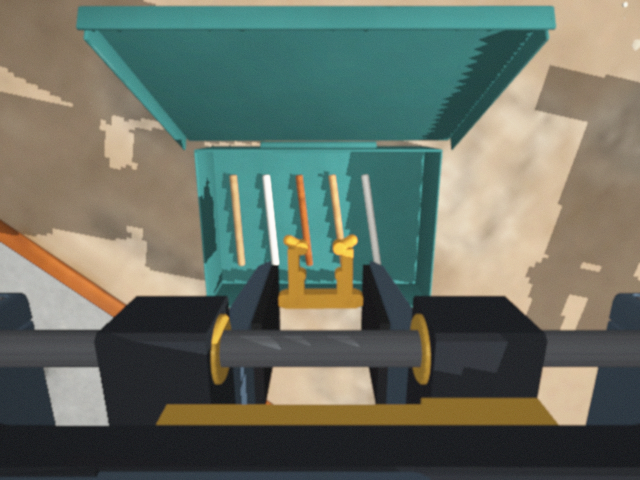

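```bash
python3 -m pendant '[{"xyz":[0,0,0.01],"roll":0,"jaw":1},{"xyz":[0,0,0.02],"roll":0,"jaw":1},{"xyz":[0,0,0.03],"roll":0,"jaw":1},{"xyz":[0,0,0.04],"roll":0,"jaw":1},{"xyz":[0,0,0.05],"roll":0,"jaw":1},{"xyz":[0,0,0.056],"roll":0,"jaw":1},{"xyz":[0,0,0.06],"roll":0,"jaw":1},{"xyz":[0,0,0.06],"roll":0,"jaw":1}]' && python3 -m pendant '[{"xyz":[0,0,0.001],"roll":0,"jaw":1},{"xyz":[0,0,0.002],"roll":0,"jaw":1},{"xyz":[0,0,0.003],"roll":0,"jaw":1},{"xyz":[0,0,0.003],"roll":0,"jaw":1},{"xyz":[0,0,0.003],"roll":0,"jaw":1},{"xyz":[0,0,0.003],"roll":0,"jaw":1},{"xyz":[0,0,0.003],"roll":0,"jaw":1},{"xyz":[0,0,0.003],"roll":0,"jaw":1}]'
```

```text
time_s: 36.75
ee_pos: [483.6, 322.4, 15.4]
ee_rot: [180.0, -0.0, -78.5]
force: [0.9, 0.2, -1.5]
gripper_width: 38.2
time_s: 37.75
ee_pos: [483.7, 322.5, 12.6]
ee_rot: [-180.0, 0.0, -78.5]
force: [-0.1, -0.0, 0.6]
gripper_width: 37.9
```

```bash
python3 -m pendant '[{"xyz":[0,0,0],"roll":0,"jaw":0.5},{"xyz":[0,0,0],"roll":0,"jaw":0.4},{"xyz":[0,0,0],"roll":0,"jaw":0.35},{"xyz":[0,0,0],"roll":0,"jaw":0.35},{"xyz":[0,0,-0.005],"roll":0,"jaw":0.35},{"xyz":[0,0,-0.02],"roll":0,"jaw":0.35},{"xyz":[0,0,-0.05],"roll":0,"jaw":0.35},{"xyz":[0,0,-0.08],"roll":0,"jaw":0.35}]' && python3 -m pendant '[{"xyz":[0,0,-0.03],"roll":0,"jaw":0.35},{"xyz":[0,0,-0.06],"roll":0,"jaw":0.35},{"xyz":[0,0,-0.09],"roll":0,"jaw":0.35},{"xyz":[0,0.04,-0.1],"roll":0,"jaw":0.35},{"xyz":[0,0.08,-0.1],"roll":0,"jaw":0.35},{"xyz":[0,0.08,-0.1],"roll":0,"jaw":0.35},{"xyz":[0,0.08,-0.1],"roll":0,"jaw":0.35},{"xyz":[0,0.08,-0.1],"roll":0,"jaw":0.35}]'; python3 - <<'E'
from h import *
s,p,d=snap("w13")
t,dt=env.grab_frame("top")
K,T=cam("top");P=cloud(K,T,dt);z=P[...,2];v,u=np.mgrid[:480,:640]
b=(abs(u-438)<25)&(abs(v-300)<28);m=b&(z>125)&(z<145);print("handle",rect(P,m),P[m].mean(0))
m=b&(z>72)&(z<80);print("block",rect(P,m))
K,T=cam("wrist",s);P=cloud(K,T,d);hsv=cv2.cvtColor(p,cv2.COLOR_BGR2HSV);H,S=hsv[...,0],hsv[...,1]
m=(H>14)&(H<28)&(S>160)&(P[...,2]>3)&(P[...,2]<30)&(abs(P[...,0]-500)<40)&(abs(P[...,1]-326)<45);print("clip",rect(P,m),np.percentile(P[m][:,2],[5,50,95]))
cv2.imwrite("pics/fin.png",np.vstack([cv2.resize(p,(480,360)),cv2.resize(t[180:360,150:390+90],(480,240))])) 
E
```

```text
time_s: 38.75
ee_pos: [483.8, 322.6, 94.5]
ee_rot: [-179.9, 0.0, -78.5]
force: [0.3, -0.5, 0.1]
gripper_width: 59.3
time_s: 39.75
ee_pos: [406.2, 306.8, 192.8]
ee_rot: [-179.9, 0.0, -78.5]
force: [-1.0, -0.9, -0.2]
gripper_width: 59.3
handle (array([473.5, -88.6]), array([22.5, 16.3]), 58.6, 132) [473.20736926 -87.74036408 135.36818453]
block (array([478.3, -91.7]), array([72.9, 64.5]), 59.2, 1053)
clip (array([494.6, 324.2]), array([33.7, 38.1]), 9.4, 856) [12.26916217 14.4123648  15.75566561]
```

```bash
python3 -c "
from workcell import env
print(env.job_done())"
```

```text
the job is handed in; nothing more can be done
None
```

The clip is off the rod and lying in the tin, the wedge is back in its block, and the job was handed in at about 40 s. No verdict is reported.

**Wedge:** I gripped the wedge across its flat and sloping faces. The wrist image showed the blade about 1.6 mm out of line towards its flat side. I corrected for that, lowered it into the 4 mm gap and pushed down about 4 mm/s. The vertical reading peaked at about 10 N, sideways at about 4 N, and then both dropped to zero as the clip came free. I read forces only at the end of each one-second call. The wedge went back into its block at its original grip height.

**Clip:** Before lifting the clip I slid it about 16 mm further from the rod, so its knobs would clear the rod's head. I then lowered it to the tin floor and opened the fingers.

**Last checks (by measurement):**
- **Wedge:** the handle is within about 1 mm of its starting place, and its top is at 135.4 mm against 135.2 mm at the start.
- **Clip:** it lies about 10 mm from the tin's middle, with its top about 14 mm above the table.
- **Robot:** the gripper is 190 mm up and off to the side, with force readings near zero.

**Not checked:** I had reached the 12-picture limit, so I could not view the last image. I did not re-measure the tin, jars, dish, cup, stamp, loop tool or rib, though I felt no unexpected contact.

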